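Spin-test the indexing wheel and brake it on its red band

TASK

Spin-test the plywood indexing wheel: with a fingertip, flick its black knob so that the wheel spins anticlockwise seen from above, and let it run free until the red band has gone past the yellow pointer at least once. On a later pass brake the wheel in one go with a fingertip on its flat face or rim (not against the knob), so that it stops with the red band under the pointer, and finish while still pressing the fingertip on the wheel to hold it there. Do not pinch the knob, do not turn the wheel backwards, and leave the glue, jar, offcut and screwdriver where they are.

Things in the scene. Friction and masses are not known exactly. Their poses are not given: they have to be found in the camera images.
- stand: Fixed dark wood stand of the wheel. Origin on the bench exactly under the wheel's vertical axis, z up. The pointer's yellow post stands outside the rim on the stand's own -y side, 136 to 150 mm from the axis, 22 mm wide, its top 75 mm above the bench.
- wheel_face (a point): Centre of the wheel's flat upper face, on its axis, 60 mm above the bench. The wheel is a light plywood disc 250 mm across, 20 mm thick, 0.6 to 1 kg, that turns level on the stand and cannot tip or lift. A steel hub 52 mm across stands 6 mm proud in its middle, with a nut 18 mm across to 11 mm proud; thin dark ticks are drawn round the rim.
- pointer (a point): Tip of the fixed yellow pointer, 110 mm from the wheel's axis in the stand's -y direction, 68 mm above the bench: it overhangs the rim, 8 mm above the wheel's face. The pointer's blade is 16 mm wide (6 mm at the tip), 4 mm thick, and runs radially out to its post.
- band (a point): Point on the middle of the red band, on the wheel's upper face 110 mm from its axis. The band is a red rectangle painted on the face, 34 mm wide (along the rim) and 48 mm long (radially, from 73 to 121 mm from the axis). It turns with the wheel.
- wheel (a joint): Wheel's turn in rad, growing anticlockwise from above, counting on past full turns. At 0, 6.283, 12.566.. the red band is under the pointer; starts at rest between -2.6 and -1.1. Low-friction bearing: at 3 rad/s it loses 0.3 to 0.6 rad/s each second, at 1 rad/s 0.2 to 0.35. A fingertip pressed on its face with a few newtons stops it almost at once.
- knob: Black mushroom knob standing upright on the wheel's face diametrically opposite the red band, 100 mm from the axis, 31 mm tall (top 91 mm above the bench). It is 14 mm across at its foot and 20 mm across from 18 to 28 mm above the face. Origin at the centre of its foot, on the wheel's face. It goes round with the wheel and can roll freely on its own post. Pushed sideways it drives the wheel.
- knob_mid (a point): Centre of the knob, 16 mm above the wheel's face.
- glue: Bystander: yellow glue bottle with an orange cap, 52 mm across, 105 mm tall, standing. Origin at the centre of its underside.
- jar: Bystander: amber glass jar with a steel lid, 60 mm across, 75 mm tall, standing. Origin at the centre of its underside.
- offcut: Bystander: wooden block 45 x 90 x 40 mm lying on the bench. Origin at the centre of its underside.
- driver: Bystander: screwdriver with a red handle, about 200 mm long, lying on the bench. Origin under its middle, its length along its own x.

How it is judged:
On the way, in this order (a step that is already met when the one before it is completed fails the run):
1. the wheel spins freely anticlockwise (over 0.8 rad/s) with nothing touching it (velocity of joint wheel above 0.8 rad/s and contact force between each of the arm, the fingers and wheel below 0.05 N), for 0.2 s.
2. untouched and still turning, the red band has run past the pointer and about half a turn on (value of joint wheel above 3 rad and velocity of joint wheel above 0.15 rad/s and contact force between each of the arm, the fingers and wheel below 0.05 N), for 0.2 s.
At the end, for the whole second after the job is handed in: The wheel has made its free pass and stands still (under 0.05 rad/s) with the pointer's tip over the red band (band centre within 17 mm of the tip, seen from above), and a fingertip still presses on the wheel, not on its knob, with more than 0.5 N (horizontal distance between band and pointer below 0.017 m and value of joint wheel above 5.5 rad and velocity of joint wheel between -0.05 and 0.05 rad/s and contact force between the fingers and wheel above 0.5 N and contact force between the fingers and knob below 0.3 N); the arm keeps its last pose, push and grip.
It fails at once if after its free pass the wheel came to a stop with the band well off the pointer (over 30 mm) (value of joint wheel above 3 rad and velocity of joint wheel below 0.03 rad/s and horizontal distance between band and pointer above 0.03 m).
It fails at once if the knob was touched after the free pass (wheel stopped against the knob) (value of joint wheel above 3 rad and contact force between any of the fingers, the arm and knob above 0.5 N).
It fails at once if the wheel was turned backwards with the band off the pointer (velocity of joint wheel below -0.5 rad/s and horizontal distance between band and pointer above 0.04 m).
It fails at once if the knob was taken between the fingers (horizontal distance between the grasp point and knob_mid below 0.01 m and height (world z) of the grasp point below 0.105 m).
It fails at once if a bystander was moved by more than 15 mm (distance of any of glue, jar, offcut, driver from where it was at the start of the episode above 0.015 m).
It also fails if it takes over 38 s, if anything falls off the work surface, if the arm or the gripper's body presses on something with over 40 N, if the wrist force passes 120 N, or if a joint passes its speed limit or range.

ROBOT

A 7-joint arm with a two-finger parallel gripper is mounted at the origin on the work surface. World frame = base frame: x ahead of the robot, y to its left, z up, the work surface at z = 0. Lengths are in m, angles in rad, forces in N, time in s.
With the tool pointing down it reaches from about 0.425 to 0.925 m from the base axis. Payload 6.8 kg.
Tool frame: the origin (TCP) lies on the centre line of the jaws, within the pads' length; the fingertips stand 14 mm ahead of it and the grasp point (between the pads) lies 5 mm behind it (bot.finger_overhang is the distance from the TCP to the fingertips, in m); z points along the fingers, y is the line along which they close (so a half turn about z gives the same grasp; the last joint's range is limited). The gripper opens to 85 mm and grips with 20 to 120 N. Pads are 22 mm wide; open, the fingers measure 114 mm over their backs; the gripper's body (76 mm by 85 mm) begins 54 mm behind the grasp point. The pads swing forward as they close: fully open they stand 13 mm farther back than shut.
Start: joints at [1.21, 0.477, 0.022, 1.555, -0.011, 1.109, -0.083], TCP at [0.169, -0.654, 0.245] pointing down, gripper open.
Joint ranges: [-2.96, 2.96], [-0.34, 2.1], [-1.41, 1.46], [0.24, 2.44], [-1.37, 4.51], [0.17, 1.92], [-2.96, 2.96]. Speed limits (rad/s): [2.39, 2.39, 3.14, 3.14, 3.14, 3.14, 3.14].

INTERFACE

Orientations are given as a unit quaternion [w, x, y, z].
In Python, from station import bot gives the robot as it stands.
- The arm moves only by the shell command python3 -m inch 'ROWS' [OPENING] [FORCE]. ROWS is JSON, a list of rows, each a list of 4 numbers: the shift along the tool's x, y, z in m, then the turn about the tool's z in degrees. A call has 1 to 12 rows; each row shifts and turns the commanded pose from where the row before left it, along the tool's axes as they then stand; what a row does not reach is not made up. A row lasts 1/10 s, in which the tool goes at most 50 mm and 8.59 degrees, less where a joint would pass 70% of its speed; a pose out of reach is approached as far as the arm can. A call is refused whole if a number of a shift passes 0.05 or a number of a turn 8.59, either way. A call with a gripper value outside its range is refused whole. OPENING is the finger opening in m, from 0 to 0.0854, set as the call begins (- or left out, the last holds). The fingers move at their own pace and stop on an object; FORCE is the grip in N (left out, the last holds). Time passes only in rows, so rows that do not move let the fingers close. It gives the time, the measured TCP pose, the force, the opening and the grip force at its end, in the units of the state.
- bot.get_obs(): the state, without advancing time (a new reading comes with each control period).
- bot.read_camera(name): name is "side" or "top"; returns a dict with "color" (400x640x3 uint8, red, green, blue), "mtx" (3x3 intrinsics, pixels), "world_from_camera" (4x4, takes a point from camera to world coordinates). Camera axes: x right, y up, looking along -z (the intrinsics and any distortion apply to the point x, -y, -z); pixel columns grow to the right and rows downward; lengths in m; the calibration is good to about 2 mm. A picture is of the moment at which its call begins. There is no depth.
- bot.hand_in(): hands the job in; it is judged then, once.
The state is a dict: "t": time; "q": joint angles; "joint_vel": joint speeds; "joint_torque": joint torques, N m; "eef_pos": TCP position; "tool_rot": TCP orientation; "contact_force": force on the tool from outside, world axes, zero at the start; "torque": the same for the moment, N m; "gripper_width": opening from 0.0 (shut) to 1.0 (fully open); "grasp_force": force on a finger pad.
Only numpy, scipy, OpenCV 4.12 (cv2) and the standard library are available. Lean on these libraries where they do the work, as an engineer would, in place of code of your own. Each camera call takes 0.05 s, during which the arm holds its last target. There are 200 camera calls.

## Working session

There is one attempt and no reset: what is moved stays moved. The work goes in short steps, Python scripts to look and compute and a shell command to move; the robot and the scene stay as the last step left them, time stands still between calls to the robot, and variables do not carry over. Pictures are saved under pics/ and viewed, at most 10 in all, crops included, and the job is handed in when it is done.

```bash
mkdir -p pics; python3 - <<'E'
from station import bot
import cv2,numpy as np
np.set_printoptions(precision=4,suppress=True)
o=bot.get_obs()
print(o['t'],o['eef_pos'],o['tool_rot'],o['gripper_width'])
for n in('top','side'):
    c=bot.read_camera(n); cv2.imwrite(f'pics/{n}0.png',c['color'][:,:,::-1]); print(n,c['mtx'],c['world_from_camera'],[k for k in c])
E
```

```text
0.0 [ 0.1687 -0.653   0.2443] [-0.0009  0.992   0.1261 -0.0002] 1.0001276508826944
top [[383.2291   0.     315.4604]
 [  0.     383.2291 198.6412]
 [  0.       0.       1.    ]] [[-0.1874  0.9597 -0.2093  0.4008]
 [-0.9823 -0.1826  0.0425  0.0379]
 [ 0.0026  0.2136  0.9769  0.8822]
 [ 0.      0.      0.      1.    ]] ['color', 'mtx', 'world_from_camera']
side [[506.9346   0.     325.549 ]
 [  0.     506.9346 198.4666]
 [  0.       0.       1.    ]] [[ 0.9359  0.2437 -0.2544  0.2601]
 [-0.3523  0.6538 -0.6696 -0.8148]
 [ 0.0031  0.7163  0.6978  0.9319]
 [ 0.      0.      0.      1.    ]] ['color', 'mtx', 'world_from_camera']
```

View pics/top0.png

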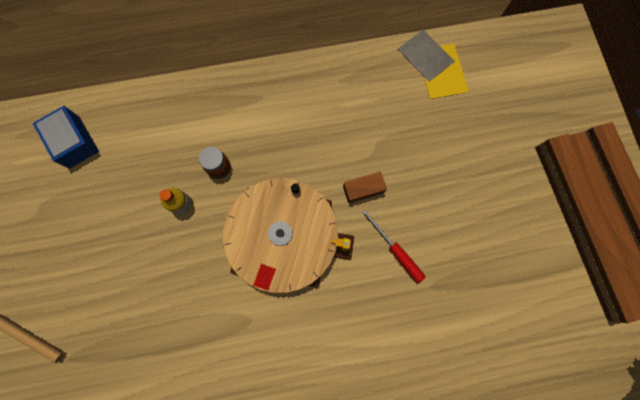

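View pics/side0.png

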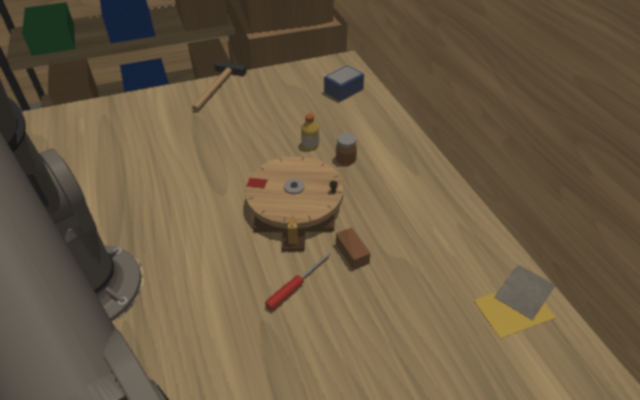

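The top view shows the wheel centre near pixel (281,235), the pointer tip at (335,243), the band at (264,277) and the knob at (296,189). The jar is at (213,162), the glue at (173,199), the offcut at (365,187) and the driver at (395,248). The side view agrees, and the arm is clear of the wheel.

```bash
cat > h.py <<'E'
from station import bot
import cv2,numpy as np
np.set_printoptions(precision=4,suppress=True)
def onto(c,uv,z):
    T=c['world_from_camera'];uv=np.atleast_2d(np.float64(uv))
    d=np.linalg.solve(c['mtx'],np.c_[uv,np.ones(len(uv))].T)*np.array([[1],[-1],[-1]])
    d=T[:3,:3]@d; s=(z-T[2,3])/d[2]
    return (T[:3,3:4]+d*s).T
def blob(m,roi=None):
    m=m.astype(np.uint8)
    n,_,st,ce=cv2.connectedComponentsWithStats(m)
    return sorted([(st[i,4],ce[i]) for i in range(1,n)],key=lambda a:-a[0])
def hsv(c): return cv2.cvtColor(c['color'],cv2.COLOR_RGB2HSV)
def red(c):
    h=hsv(c); return ((h[...,0]<6)|(h[...,0]>174))&(h[...,1]>180)&(h[...,2]>70)
E
python3 - <<'E'
from h import *
for n,roi in(('top',(220,175,360,300)),('side',(235,145,350,255))):
    c=bot.read_camera(n);h=hsv(c);x0,y0,x1,y1=roi
    w=np.zeros(h.shape[:2],bool);w[y0:y1,x0:x1]=1
    r=blob(red(c)&w)[:2]; k=blob((h[...,2]<45)&w)[:5]
    ye=blob((h[...,0]>18)&(h[...,0]<32)&(h[...,1]>215)&(h[...,2]>120)&w)[:3]
    hub=blob((h[...,1]<60)&(h[...,2]>90)&w)[:2]
    print(n)
    for nm,l,z in(('red',r,.06),('dark',k,.08),('yel',ye,.068),('hub',hub,.066)):
        for a,u in l: print(nm,a,u,onto(c,u,z)[0])
    # hub nut & others
    for nm,u,z in ((('glue cap',(167,195),.105),('jar',(211,159),.075),('off',(365,187),.04),('drv0',(366,214),.01),('drv1',(421,279),.015)) if n=='top' else ()): print(nm,onto(c,u,z)[0])
c=bot.read_camera('top');im=cv2.resize(c['color'][165:305,210:370,::-1],None,fx=5,fy=5)[:600];cv2.imwrite('pics/crop.png',im[:600,:800])
E
```

```text
top
red 329 [264.0638 276.7872] [0.432  0.1398 0.06  ]
dark 77 [342.3896 251.4675] [ 0.4517 -0.0309  0.08  ]
dark 54 [295.0556 188.8148] [0.6021 0.0421 0.08  ]
dark 33 [315.2424 282.5758] [0.4001 0.0364 0.08  ]
dark 24 [352.8333 200.25  ] [ 0.5542 -0.075   0.08  ]
dark 15 [221.8667 175.9333] [0.6601 0.193  0.08  ]
yel 100 [341.56 242.52] [ 0.4712 -0.0341  0.068 ]
hub 389 [279.8458 233.0617] [0.5159 0.0913 0.066 ]
hub 5 [346. 243.] [ 0.4686 -0.0433  0.066 ]
glue cap [0.6325 0.3057 0.105 ]
jar [0.7046 0.2122 0.075 ]
off [ 0.5867 -0.114   0.04  ]
drv0 [ 0.5301 -0.1079  0.01  ]
drv1 [ 0.3638 -0.1954  0.015 ]
side
dark 19 [332.8947 186.3158] [0.6029 0.0366 0.08  ]
hub 195 [293.7385 185.8205] [0.517  0.0867 0.066 ]
hub 6 [327.8333 253.6667] [ 0.5192 -0.1486  0.066 ]
```

View pics/crop.png

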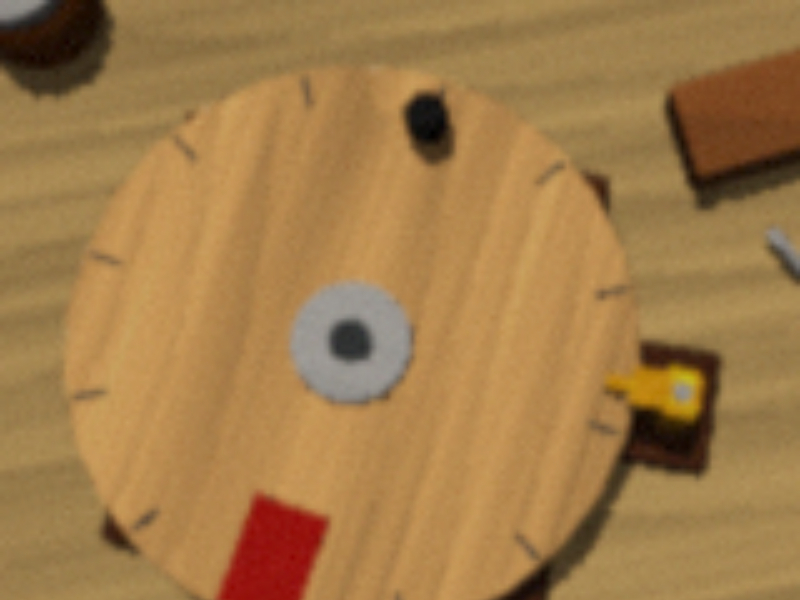

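```bash
python3 -m inch '[[0,0,0,-7.5],[0,0,0,-7.5],[0,0,0,-7.5],[0,0,0,-7.5],[0,0,0,-7.5],[0,0,0,-7.5],[0.03,0,0,0],[0.045,0,0,0],[0.045,0,0,0],[0.045,0,0,0],[0.045,0,0,0],[0.045,0,0,0]]' 0 20
python3 -m inch '[[0.045,0,0,0],[0.045,0,0,0],[0.045,0,0,0],[0.045,0,0,0],[0.045,0,0,0],[0.045,0,0,0],[0.045,0,0,0],[0.045,0,0,0],[0.045,0,0,0],[0.045,0,0,0],[0.045,0,0,0],[0,0,0,0]]'
cat > s.py <<'E'
from h import *
C=np.array([.516,.0895]);P=-1.918
def st():
    o=bot.get_obs();q=o['tool_rot'];a=2*np.arctan2(q[2],q[1])
    X=np.array([np.cos(a),np.sin(a)]);Y=np.array([X[1],-X[0]])
    print('t',o['t'],'pos',o['eef_pos'],'yaw',np.degrees(a),'tilt',q[[0,3]] if hasattr(q,'shape') else q,'F',o['contact_force'],'w',o['gripper_width'])
    d=lambda p:np.array([(p-o['eef_pos'][:2])@X,(p-o['eef_pos'][:2])@Y])
    return o,d
E
python3 - <<'E'
from s import *
o,d=st(); print(bot.finger_overhang,'press',d(np.array([.566,.061])),'knob',d(np.array([.602,.040])))
E
```

```text
t: 1.45
eef_pos: [0.2989, -0.4322, 0.2454]
tool_rot: [0.0, 0.868, 0.496, -0.0]
contact_force: [-0.0, 0.4, -0.2]
gripper_width: -0.001
grasp_force: 0.0
t: 2.65
eef_pos: [0.5518, -0.0001, 0.2458]
tool_rot: [-0.001, 0.866, 0.5, 0.002]
contact_force: [0.7, 0.2, 0.6]
gripper_width: 0.0
grasp_force: 0.0
t 2.65 pos [ 0.5518 -0.0001  0.2458] yaw 60.00442785969166 tilt [-0.0013  0.0021] F [0.6516 0.2476 0.6032] w 0.00038610497872414233
0.014 press [ 0.06   -0.0183] knob [0.0598 0.0234]
```

```bash
python3 -m inch '[[0.03,-0.009,0,0],[0.03,-0.009,0,0],[0,0,0.04,0],[0,0,0.045,0],[0,0,0.045,0],[0,0,0.03,0],[0,0,0,0],[0,0,0,0]]'
for i in 1 ; do python3 - <<'E'
from s import *
st()
E
done
```

```text
t: 3.45
eef_pos: [0.5648, 0.0533, 0.0858]
tool_rot: [-0.0, 0.868, 0.496, -0.0]
contact_force: [0.6, -0.4, 0.9]
gripper_width: 0.002
grasp_force: 0.0
t 3.45 pos [0.5648 0.0533 0.0858] yaw 59.47540969949524 tilt [-0.0001 -0.0001] F [ 0.5677 -0.4346  0.9416] w 0.002143564344530769
```

```bash
python3 -m inch '[[0,0,0.008,0],[0,0,0,0],[0,0,0,0]]'; python3 -m inch '[[0,0,0.004,0],[0,0,0,0],[0,0,0,0]]';python3 -m inch '[[0,0,0.003,0],[0,0,0,0],[0,0,0,0]]'
```

```text
t: 3.75
eef_pos: [0.5653, 0.0533, 0.0783]
tool_rot: [0.0, 0.868, 0.496, 0.001]
contact_force: [0.7, -0.0, 0.9]
gripper_width: 0.002
grasp_force: 0.0
t: 4.05
eef_pos: [0.5656, 0.0536, 0.0741]
tool_rot: [0.0, 0.868, 0.496, 0.001]
contact_force: [-0.3, -0.5, 6.3]
gripper_width: 0.001
grasp_force: 2.9
t: 4.35
eef_pos: [0.5675, 0.0557, 0.074]
tool_rot: [0.001, 0.868, 0.497, 0.003]
contact_force: [-3.6, 2.8, 25.7]
gripper_width: -0.0
grasp_force: 12.7
```

```bash
python3 -m inch '[[0,0,-0.015,0],[-0.025,0,0,0],[-0.025,0,0,0],[0,0.02,0,0],[0,0.019,0,0],[0,0,0,0],[0,0,0,0]]'
python3 - <<'E'
from s import *
o,d=st()
c=bot.read_camera('top');h=hsv(c);m=h[...,2]<45;m[:175]=0;m[205:]=0;m[:,:275]=0;m[:,320:]=0
for a,u in blob(m)[:3]: print(a,u,onto(c,u,.08),d(onto(c,u,.08)[0,:2]))
w=red(c);w[:,:220]=0;w[:,345:]=0
for a,u in blob(w)[:2]: p=onto(c,u,.06)[0,:2];print(a,p,np.arctan2(*(p-C)[::-1])-P)
E
```

```text
t: 5.05
eef_pos: [0.5724, -0.0095, 0.0851]
tool_rot: [-0.0, 0.868, 0.496, -0.0]
contact_force: [-0.7, 1.0, 0.1]
gripper_width: 0.004
grasp_force: 0.0
t 5.05 pos [ 0.5724 -0.0095  0.0851] yaw 59.44951459012354 tilt [-0.0003 -0.0003] F [-0.6838  0.9823  0.1255] w 0.004024309419021118
346 [311.6792 188.3121] [[0.5965 0.0067 0.08  ]] [0.0263 0.0125]
51 [296.451  189.1569] [[0.6008 0.0393 0.08  ]] [ 0.0565 -0.0003]
328 [0.4337 0.1424] 4.488105155867249
```

```bash
python3 -m inch '[[0.015,0,0,0],[0.03,0,0,0],[0.032,0,0,0],[-0.004,0,0,0],[0,0,-0.015,0],[-0.023,-0.019,-0.01,0],[0,-0.02,0,0]]'
cat > m.py <<'E'
from s import *
import json
o,d=st()
for n in('top','side'):
    t=bot.get_obs()['t'];c=bot.read_camera(n);w=red(c)
    P0=onto(c,np.argwhere(w)[:,::-1],.06)[:,:2];r=np.hypot(*(P0-C).T);P0=P0[(r<.128)&(r>.065)]
    if len(P0)>40:
        b=P0-C;a=np.angle(np.exp(1j*np.arctan2(b[:,1],b[:,0])).mean());th=(a-P+np.pi)%(2*np.pi)-np.pi
        print(n,len(P0),'t',round(t,3),'theta mod',round(th,3),'r',np.hypot(*b.T).mean())
E
python3 m.py
```

```text
t: 5.8
eef_pos: [0.5641, 0.0503, 0.112]
tool_rot: [0.001, 0.869, 0.494, -0.0]
contact_force: [-0.8, -0.1, -1.3]
gripper_width: 0.0
grasp_force: 0.0
t 5.8 pos [0.5641 0.0503 0.112 ] yaw 59.242407649732726 tilt [ 0.0013 -0.0002] F [-0.8079 -0.1498 -1.3168] w 0.0002828137768477365
```

```bash
python3 m.py; python3 -m inch '[[0,0,0,0],[0,0,0,0]]' | head -1; python3 m.py
```

```text
t 5.9 pos [0.5624 0.0539 0.1115] yaw 59.55452278201372 tilt [ 0.0001 -0.0005] F [ 0.2749 -0.8953 -0.746 ] w -0.0007422818580472856
t: 6.2
t 6.2 pos [0.5654 0.053  0.1104] yaw 59.44133473790637 tilt [0.0001 0.0002] F [-0.1761  0.4892 -0.2457] w -0.00017043554541292866
top 50 t 6.2 theta mod 2.224 r 0.08553807349879032
```

```bash
for i in 1 2 3 4 5; do python3 m.py | grep theta;python3 -m inch '[[0,0,0,0]]' >/dev/null; done
```

```text
top 248 t 6.3 theta mod 2.523 r 0.09824978199081964
top 261 t 6.5 theta mod -2.995 r 0.09866085416006148
top 285 t 6.7 theta mod -2.254 r 0.0985366126647801
top 290 t 6.9 theta mod -1.523 r 0.09720411339351571
top 282 t 7.1 theta mod -0.801 r 0.09549547674789695
```

```bash
python3 -m inch '[[0,0,0.015,0],[0,0,0.01,0],[0,0,0.007,0],[0,0,0,0],[0,0,0,0]]'; for i in 1 2 3 4 5 6 ; do python3 m.py | grep -e theta -e pos;python3 -m inch '[[0,0,0,0],[0,0,0,0],[0,0,0,0]]' >/dev/null; done
```

```text
t: 7.8
eef_pos: [0.5645, 0.0535, 0.0779]
tool_rot: [-0.0, 0.868, 0.496, -0.0]
contact_force: [0.5, 0.6, 0.1]
gripper_width: 0.004
grasp_force: 0.0
t 7.8 pos [0.5645 0.0535 0.0779] yaw 59.490403720966114 tilt [-0.0002 -0.0003] F [0.4774 0.649  0.0867] w 0.004327929769555306
t 8.2 pos [0.5648 0.0533 0.0786] yaw 59.475569120005346 tilt [0.0001 0.0002] F [-0.0605  1.2092 -0.3614] w 0.003423488123366529
top 274 t 8.2 theta mod 2.805 r 0.09890486604753695
t 8.6 pos [0.5646 0.0534 0.0783] yaw 59.482208304743615 tilt [0. 0.] F [ 0.6137 -0.3408 -0.3466] w -0.0011447150580943932
top 303 t 8.6 theta mod -2.347 r 0.09877027001415
t 9.0 pos [0.5646 0.0534 0.0783] yaw 59.48135924813136 tilt [ 0. -0.] F [-0.3986 -0.7907  0.0501] w -0.0014967222118472988
top 306 t 9.0 theta mod -1.267 r 0.0967929119724355
t 9.4 pos [0.5646 0.0534 0.0783] yaw 59.48398838906258 tilt [0. 0.] F [ 0.0914  0.4429 -0.3249] w 0.0008551578982852391
top 172 t 9.4 theta mod -0.296 r 0.09119997070455522
t 9.8 pos [0.5647 0.0533 0.0783] yaw 59.47844773862342 tilt [0. 0.] F [ 0.521  -0.0467  0.7615] w 0.001967007777949902
```

```bash
python3 -m inch '[[0,0,0,0],[0,0,0,0],[0,0,0,0],[0,0,0,0],[0,0,0,0]]'|head -1; for i in 1 2 3 ; do python3 m.py | grep -e theta ;python3 -m inch '[[0,0,0,0],[0,0,0,0],[0,0,0,0]]' >/dev/null; done; python3 m.py
```

```text
t: 10.7
top 282 t 10.7 theta mod 2.648 r 0.09889536670958383
top 294 t 11.1 theta mod -2.898 r 0.09906991342380578
top 314 t 11.5 theta mod -2.211 r 0.0990296208528822
t 11.9 pos [0.5646 0.0534 0.0783] yaw 59.485915445877325 tilt [0. 0.] F [ 0.2136 -0.891   0.0812] w 0.002044866728903774
top 321 t 11.9 theta mod -1.573 r 0.09762170815129946
```

```bash
python3 -m inch '[[0,0,0,0],[0,0,0,0],[0,0,0,0],[0,0,0,0]]'|head -1; python3 m.py
```

```text
t: 12.4
t 12.4 pos [0.5646 0.0534 0.0783] yaw 59.48287110285342 tilt [ 0. -0.] F [-0.3592 -0.892  -0.4947] w 0.0017835965062451102
top 324 t 12.4 theta mod -0.835 r 0.09610791835299723
```

```bash
python3 -m inch '[[0,0,0,0],[0,0,0,0],[0,0,0,0],[0,0,0,0],[0,0,0.0065,0],[0,0,0,0],[0,0,0,0],[0,0,0,0]]'; python3 m.py
python3 - <<'E'
from h import *
c=bot.read_camera('top');cv2.imwrite('pics/end.png',cv2.resize(c['color'][165:305,210:370,::-1],None,fx=4,fy=4))
E
```

```text
t: 13.3
eef_pos: [0.567, 0.0553, 0.074]
tool_rot: [0.0, 0.868, 0.496, 0.003]
contact_force: [-1.4, 1.5, 16.2]
gripper_width: -0.002
grasp_force: 8.0
t 13.3 pos [0.567  0.0553 0.074 ] yaw 59.52505834494718 tilt [0.0004 0.0027] F [-1.3723  1.4653 16.2006] w -0.0019300379301432071
```

View pics/end.png

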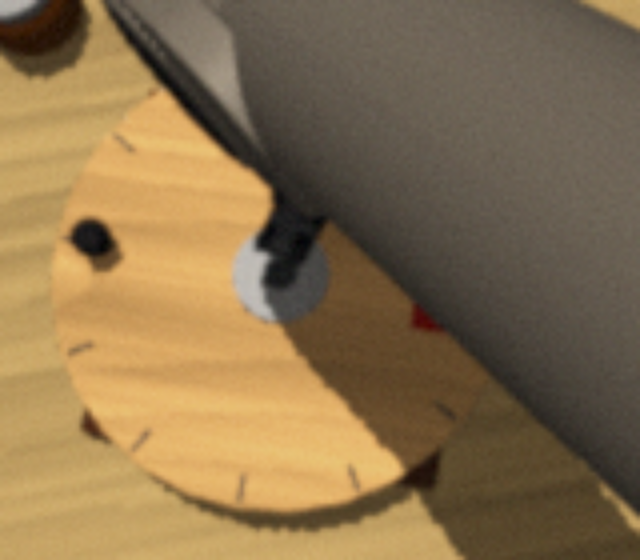

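The fingertip is pressing beside the hub. Most of the band is hidden by the arm, with one red corner showing at (427,317), but the knob is visible at crop (92,237). I'll take the wheel angle from the knob.

```bash
python3 - <<'E'
from s import *
for i in range(2):
    c=bot.read_camera('top');h=hsv(c);m=h[...,2]<45;m[:210]=0;m[240:]=0;m[:,:222]=0;m[:,250:]=0
    a,u=blob(m)[0];p=onto(c,u,.08)[0,:2];b=p-C
    print(a,u,p,np.hypot(*b),(np.arctan2(b[1],b[0])-P-np.pi+np.pi)%(2*np.pi)-np.pi)
c=bot.read_camera('side');cv2.imwrite('pics/ends.png',cv2.resize(c['color'][130:260,220:370,::-1],None,fx=4,fy=4))
st()
E
```

```text
55 [232.8 224.4] [0.5506 0.1848] 0.10138405740041614 -0.0007525509082491055
56 [232.7143 224.3929] [0.5506 0.185 ] 0.10156565539194168 -0.0006160616389090379
t 13.6 pos [0.5669 0.0552 0.074 ] yaw 59.524425486337655 tilt [0.0004 0.0027] F [-0.7179  1.6047 15.0362] w 0.0003034279586191666
```

View pics/ends.png

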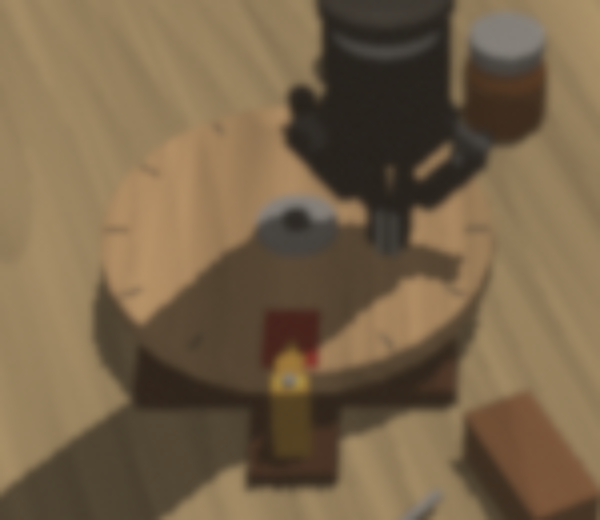

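The side view shows the pointer tip (290,350) over the middle of the red band (264–320). The wheel is stationary and the fingertip is holding it with about 15 N.

```bash
python3 -c "
from station import bot
print(bot.hand_in())"
```

```text
the job is handed in; nothing more can be done
None
```

I flicked the wheel anticlockwise and let it run free past the pointer. I braked it in one press on its third pass. It stands still with the red band under the pointer and the fingertip pressing at about 15 N, and the job is handed in; no verdict came back.

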